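Shim the free end of a clamped carving

TASK

The carved chair rail is held down by the holdfast at one end only, so its square end block hangs a few millimetres over the bench. Pick up the loose tapered shim and, with the shim flat on the bench, slide its thin tip straight in under the middle of the block's front edge until it drags snugly between bench and block, firmly nipped but without prising the rail up. Finish while still gripping the shim at that depth, so that the next clamp can be set, and leave the mallet, the gouges and the tin alone.

Things in the scene. Friction and masses are not known exactly. Their poses are not given: they have to be found in the camera images.
- shim: The loose tapered shim: a pale wooden wedge, 165 mm long, 34 mm wide, flat underneath, 2 mm thick at the tip and thickening evenly (1 in 9) to 20 mm at the butt; about 50 g. Origin: centre of its underside. Its x axis points from butt to tip, z up.
- shim_grip (a point): Where to grip the shim: on its centre line 22 mm from the butt end (143 mm from the tip), half-way up; the shim is 18 mm thick and 34 mm wide here, so grip it across its width, from above. Axes as the shim's.
- shim_tip (a point): Middle of the shim's tip edge, on its underside. Axes as the shim's.
- gap (a point): Middle of the lower front edge of the rail's square end block (90 mm wide, 100 deep, 28 thick, carved to 20 mm above). x points level, straight in under the block, away from the robot; y along the rail to the holdfast; z up. Its height over the bench is the gap, 5.5 to 10.5 mm, so the shim's slope first touches this edge with its tip 31 to 77 mm inside.
- rail: The carved chair rail, reddish wood, 435 mm long, 28 mm thick plus carving. Origin: its underside at the holdfast, 330 mm along y from the block's middle; the iron holdfast there is 160 mm high. The free block springs up with 5 N per mm. Snug is a nip of 5 to 10 N: block raised 1 to 2 mm, shim 9 to 18 mm past first touch, pushing takes 6 to 12 N more than free sliding. Over 3 mm is prising.
- mallet: Bystander: round wooden carver's mallet standing on its head, 92 mm across, 240 mm high. Origin: centre of its underside.
- gouge1: Bystander: narrow gouge lying on the bench, 230 mm long, 24 mm thick wooden handle towards -x. Origin: at the ferrule, on the bench.
- gouge2: Bystander: wide gouge lying on the bench, 230 mm long, 24 mm thick wooden handle towards -x. Origin: at the ferrule, on the bench.
- tin: Bystander: yellow wax tin, 68 mm across, 50 mm high. Origin: centre of its underside.
- table: The dark wooden bench, its top at height 0, 1.36 m by 1.5 m; the lower of the two faces that nip the shim. Origin: middle of its top.
Mind the look-alikes: they are no part of the job. What is shaped like the shim but orange, red or yellow is not meant.

How it is judged:
On the way, in this order (a step that is already met when the one before it is completed fails the run):
1. the shim's tip is under the end block, near the middle of its front edge (x of shim_tip in the frame of gap above 0.008 m and y of shim_tip in the frame of gap between -0.022 and 0.022 m and height (world z) of shim_tip below 0.004 m), for 0.05 s.
2. the shim is nipped between bench and block (x of shim_tip in the frame of gap above 0.02 m and contact force between shim and rail above 2.5 N and contact force between shim and table above 1 N), for 0.2 s.
At the end, for the whole second after the job is handed in: Fingers grip the shim; it lies flat on the bench, still, tip at least 20 mm under the block, within 22 mm of its middle and 10 degrees of square, nipped by block (2.5 to 15 N) and bench (over 1 N), the block raised less than 3 mm; mallet, gouges and tin within 30 mm of their places (all of step 2 and contact force between shim and rail below 15 N and distance of gap from where it was at the start of the episode below 0.003 m and x of shim_tip in the frame of gap below 0.115 m and y of shim_tip in the frame of gap between -0.022 and 0.022 m and angle between the x axis of shim and the x axis of gap, either way round below 0.17 rad and height (world z) of shim below 0.003 m and angle between shim's own z axis and vertical below 0.05 rad and linear speed of shim below 0.01 m/s and contact force between the fingers and shim above 8 N and distance of each of mallet, gouge1, gouge2, tin from where it was at the start of the episode below 0.03 m); the arm keeps its last pose, push and grip.
It fails at once if the rail is prised up by more than 4 mm at the block (distance of gap from where it was at the start of the episode above 0.004 m).
It fails at once if a bystander is knocked about (distance of any of mallet, gouge1, gouge2, tin from where it was at the start of the episode above 0.03 m).
It also fails if it takes over 56 s, if anything falls off the work surface, if the arm or the gripper's body presses on something with over 40 N, if the wrist force passes 120 N, or if a joint passes its speed limit or range.

ROBOT

A 6-joint arm with a two-finger parallel gripper is mounted at the origin on the work surface. World frame = base frame: x ahead of the robot, y to its left, z up, the work surface at z = 0. Lengths are in m, angles in rad, forces in N, time in s.
With the tool pointing down it reaches from about 0.35 to 0.975 m from the base axis. Payload 4.9 kg.
Tool frame: the origin (TCP) lies on the mounting face of the last link; the fingertips stand 173 mm ahead of it and the grasp point (between the pads) lies 155 mm ahead of it (tcp_to_grasp is the distance from the TCP to the grasp point, in m); z points along the fingers, y is the line along which they close (so a half turn about z gives the same grasp; the last joint's range is limited). The gripper opens to 85 mm and grips with 20 to 120 N. Pads are 22 mm wide; open, the fingers measure 114 mm over their backs; the gripper's body (76 mm by 85 mm) begins 54 mm behind the grasp point. The pads swing forward as they close: fully open they stand 13 mm farther back than shut.
Start: joints at [1.158, 0.053, 1.613, -0, 1.476, -0.119], TCP at [0.181, 0.598, 0.405] pointing down, gripper open.
Joint ranges: [-3.01, 3.01], [-1.01, 2.22], [0.06, 2.58], [-1.02, 4.17], [0.09, 2.62], [-3.14, 3.14]. Speed limits (rad/s): [2.57, 2.57, 3.14, 3.14, 3.14, 3.14].

INTERFACE

Orientations are given as a rotation vector (axis times angle).
In Python, from station import get_obs, get_image, calibration, finish_job, tcp_to_grasp gives the robot as it stands. The module is installed in compiled form; this text tells all that it offers.
- The arm moves only by the tool arm_command, never from a script. Its argument "plan" is a list that holds one entry, the list of rows, each a list of 6 numbers: the shift along the tool's x, y, z in cm, then the turn, a rotation vector about the tool's x, y, z in rad. A call has 1 to 12 rows; each row is the pose to reach, as a shift and turn from the pose commanded when the call began, along the tool's axes at that moment; what a row does not reach only later rows make up. A row lasts 1/12 s, in which the tool goes at most 41.7 mm and 7.16 degrees, less where a joint would pass 70% of its speed; a pose out of reach is approached as far as the arm can. A call with a gripper value outside its range is refused whole. "gripper" is the closure, from -1 (fully open) to 1 (shut), set as the call begins (left out, the last holds). The fingers move at their own pace and stop on an object; "force" is the grip in N (left out, the last holds). Time passes only in rows, so rows that repeat a pose let the fingers close. It gives the time, the measured TCP pose, the force, the opening and the grip force at its end, in the units of the state.
- get_obs(): the state, without advancing time (a new reading comes with each control period).
- get_image(name): name is "side" or "top" or "wrist"; returns (picture, depth): 480x640x3 uint8, blue, green, red; 480x640 float32, m along the optical axis (not along the pixel's ray), 0 where there is no reading.
- calibration(name): a dict with "fx", "fy", "cx", "cy" (pixels), "dist" ([k1, k2, p1, p2, k3] as OpenCV has them; the pictures are not rectified), "pose" (4x4, takes a point from camera to world coordinates). Camera axes: x right, y up, looking along -z (the intrinsics and any distortion apply to the point x, -y, -z); pixel columns grow to the right and rows downward; lengths in m; the calibration is good to about 2 mm. A picture is of the moment at which its call begins: read the wrist's pose just before it. calibration takes no time and is no camera call; for the wrist camera it gives the pose at the moment of the call.
- finish_job(): hands the job in; it is judged then, once.
The state is a dict: "t": time; "q": joint angles; "dq": joint speeds; "effort": joint torques, N m; "tool_pos": TCP position; "tool_rot": TCP orientation; "contact_force": force on the tool from outside, world axes, zero at the start; "wrist_torque": the same for the moment, N m; "opening": finger opening in m; "grip_force": force on a finger pad.
Only numpy, scipy, OpenCV 4.12 (cv2) and the standard library are available. Lean on these libraries where they do the work, as an engineer would, in place of code of your own. Each camera call takes 0.05 s, during which the arm holds its last target. There are 200 camera calls.

## Working session

There is one attempt and no reset: what is moved stays moved. The work goes in short steps, Python scripts to look and compute and a tool call to move; the robot and the scene stay as the last step left them, time stands still between calls to the robot, and variables do not carry over. Pictures are saved under pics/ and viewed, at most 10 in all, crops included, and the job is handed in when it is done.

Besides the shell and the picture viewer there is one more tool, called after "Emit:" by a JSON object that holds its "op" and its "data", one argument or row to a line. arm_command: Moves the arm, as the interface text tells. Its arguments: {"type":"object","properties":{"plan":{"type":"array"},"gripper":{"type":"number"},"force":{"type":"number"}},"required":["plan"]}

```bash
mkdir -p pics; cat > h.py <<'E'
import numpy as np, cv2
from station import *
def W(name,u,v,d=None,z=None,cal=None):
    c=cal or calibration(name)
    K=np.array([[c['fx'],0,c['cx']],[0,c['fy'],c['cy']],[0,0,1]])
    x,y=cv2.undistortPoints(np.array([[[u,v]]],float),K,np.array(c['dist'],float))[0,0]
    P=np.array(c['pose']); r=P[:3,:3]@np.array([x,-y,-1]); o=P[:3,3]
    if z is not None: d=(z-o[2])/r[2]
    return o+r*d
E
python3 - <<'E'
from h import *
for n in ('side','top'):
    im,d=get_image(n); cv2.imwrite(f'pics/{n}0.png',im); np.save(n+'0.npy',d)
    print(n,np.round(calibration(n)['pose'],3).tolist(),calibration(n)['fx'])
o=get_obs();print(o['t'],o['tool_pos'],o['tool_rot'],o['contact_force'],tcp_to_grasp)
E
```

```text
side [[0.895, 0.343, -0.284, 0.069], [-0.445, 0.684, -0.578, -0.987], [-0.004, 0.644, 0.765, 1.276], [0.0, 0.0, 0.0, 1.0]] 605.7326581641655
top [[-0.027, 0.995, -0.092, 0.416], [-1.0, -0.026, 0.01, -0.043], [0.007, 0.092, 0.996, 1.301], [0.0, 0.0, 0.0, 1.0]] 479.4423974762651
0.1 [0.18088557 0.59799982 0.40355592] [-4.59796940e-01 -3.10724483e+00  2.83840620e-03] [ 0.30177537  0.77324874 -0.10671059] 0.1547
```

View pics/top0.png

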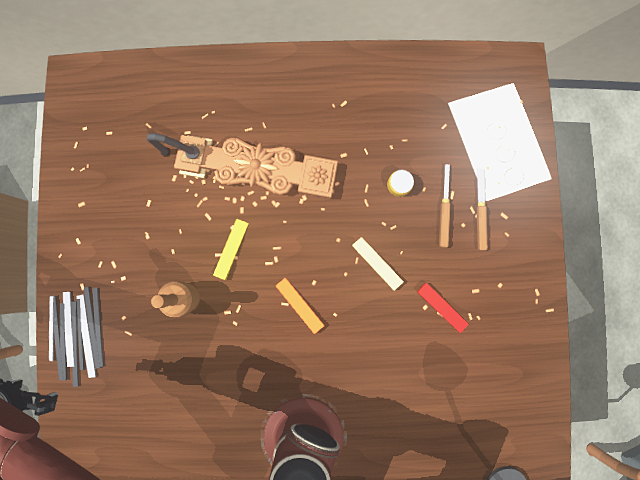

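View pics/side0.png

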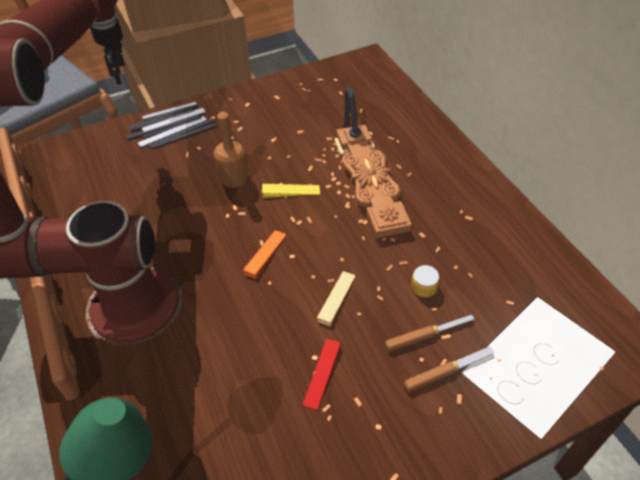

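The top view shows the pale shim from about (358,243) to (398,285) and the block at about (320,176). The tin is at (400,182) and the holdfast at about (190,150). In the side view the shim runs from (347,275) to (326,322).

```bash
python3 - <<'E'
from h import *
t=cv2.imread('pics/top0.png');s=cv2.imread('pics/side0.png')
a=cv2.resize(t[145:305,270:430],(600,600),interpolation=cv2.INTER_CUBIC)[:, :]
b=cv2.resize(s[265:335,305:365],None,fx=8,fy=8,interpolation=cv2.INTER_CUBIC)
c=np.zeros((600,800,3),np.uint8); c[:600,:600]=a; c[:350,600:]=cv2.resize(b,(200,233))[:233] if 0 else cv2.resize(b,(200,350)); cv2.imwrite('pics/crop1.png',c)
for n,I in(('top',t),('side',s)):
    d=np.load(n+'0.npy'); h=cv2.cvtColor(I,cv2.COLOR_BGR2HSV)
    m=((h[...,0]>15)&(h[...,0]<32)&(h[...,1]<120)&(h[...,2]>170)).astype(np.uint8)
    nn,l,st,ce=cv2.connectedComponentsWithStats(m)
    for i in range(1,nn):
        if st[i,4]>250:
            k=l==i; v,u=np.nonzero(k); P=np.array([W(n,x,y,d[y,x]) for x,y in zip(u,v)])
            print(n,st[i],ce[i],cv2.minAreaRect(np.c_[u,v].astype(np.float32)))
            R=cv2.minAreaRect((P[:,:2]*1000).astype(np.float32));print(R,cv2.boxPoints(R).tolist())
            A=np.c_[P,np.ones(len(P))][:,[0,1,3]]; print('plane z',np.linalg.lstsq(A,P[:,2],rcond=None)[0],P[:,2].min(),P[:,2].max(),P.mean(0))
# block top / front
d=np.load('top0.npy')
for u,v in[(303,157),(337,160),(333,195),(299,191),(318,176),(400,182),(340,205),(300,205)]: print(u,v,W('top',u,v,d[v,u]).round(4))
E
```

```text
Traceback (most recent call last):
  File "h.py", line 4, in W
    c=cal or calibration(name)
             ~~~~~~~~~~~^^^^^^
ValueError: time passes only in moves, steps and waits
```

View pics/crop1.png

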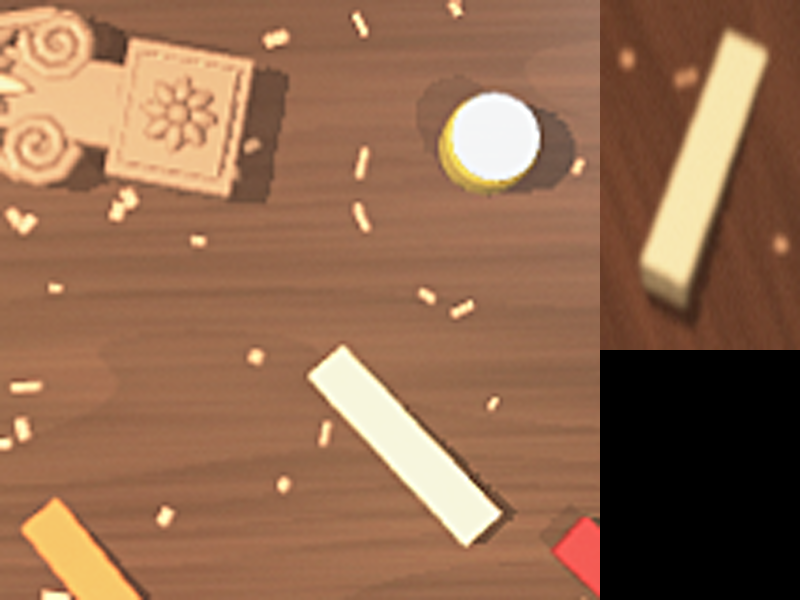

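The butt is at the crop's lower right (485,530) and the tip at its upper left (326,360). The block's front top edge runs from crop (106,173) to (230,196). I'll cache the calibration, because calling it once per pixel failed.

```bash
sed -i 's/c=cal or calibration(name)/c=cal or C.setdefault(name,0) or C.__setitem__(name,calibration(name)) or C[name]/; s/^def W/C={}\ndef W/' h.py
python3 - <<'E'
from h import *
t=cv2.imread('pics/top0.png');s=cv2.imread('pics/side0.png')
for n,I in(('top',t),('side',s)):
    d=np.load(n+'0.npy'); h=cv2.cvtColor(I,cv2.COLOR_BGR2HSV)
    m=((h[...,0]>15)&(h[...,0]<34)&(h[...,1]<125)&(h[...,2]>170)).astype(np.uint8)
    nn,l,st,ce=cv2.connectedComponentsWithStats(m)
    for i in range(1,nn):
        if 200<st[i,4]<3000:
            k=l==i; v,u=np.nonzero(k); P=np.array([W(n,x,y,d[y,x]) for x,y in zip(u,v)])
            R=cv2.minAreaRect((P[:,:2]*1000).astype(np.float32));print(n,st[i],np.round(R[1]),R[2],np.round(cv2.boxPoints(R)).tolist())
            A=np.c_[P,np.ones(len(P))][:,[0,1,3]]; print(' plane',np.linalg.lstsq(A,P[:,2],rcond=None)[0].round(3),P[:,2].min().round(4),P[:,2].max().round(4),P.mean(0).round(4))
d=np.load('top0.npy')
for x,y in[(131,38),(253,62),(230,196),(106,173),(135,150),(180,112),(490,140),(200,300)]:
    u,v=270+x/3.75-.4,145+y/3.75-.4
    print(x,y,d[int(v+.5),int(u+.5)],W('top',u,v,d[int(v+.5),int(u+.5)]).round(4),W('top',u,v,z=.0555).round(4))
E
```

```text
top [202 140  48  32 588] [451. 107.] 42.98200225830078 [[416.0, -43.0], [489.0, -122.0], [819.0, 185.0], [746.0, 264.0]]
 plane [-1.832 -0.506  1.513] 0.0296 1.3005 [0.7502 0.1907 0.0426]
top [175 151  27  20 242] [70. 45.] 74.73385620117188 [[717.0, 265.0], [760.0, 253.0], [778.0, 320.0], [735.0, 332.0]]
 plane [ 0.269 -0.164 -0.111] 0.031 0.0537 [0.7445 0.2982 0.0411]
top [ 260  150   77   46 1068] [199. 334.] 78.55484008789062 [[416.0, -43.0], [743.0, -110.0], [783.0, 85.0], [455.0, 151.0]]
 plane [-1.345  0.249  0.997] 0.0294 1.3005 [ 0.7056 -0.0113  0.0451]
top [214 220  33  59 696] [272. 158.] 48.99439239501953 [[296.0, 60.0], [416.0, -43.0], [594.0, 162.0], [475.0, 266.0]]
 plane [-1.745 -3.936  1.63 ] -0.006 1.3005 [0.5066 0.1842 0.0206]
top [352 237  52  54 833] [169. 174.] 43.010704040527344 [[292.0, -159.0], [411.0, -286.0], [534.0, -171.0], [416.0, -43.0]]
 plane [-2.771  3.215  1.969] -0.0034 1.3005 [ 0.4592 -0.2114  0.017 ]
top [571 420  47  32 413] [1532.  195.] 62.86430740356445 [[-456.0, -1317.0], [-283.0, -1406.0], [416.0, -43.0], [242.0, 46.0]]
 plane [1.259 0.483
[... 1114 characters left out ...]
, [79.0, -1029.0], [1236.0, -747.0], [1220.0, -683.0]]
 plane [-1.615 -0.429  0.816] -0.7677 1.276 [ 1.1549 -0.726  -0.7373]
131 38 1.3321707 [ 0.7675 -0.0227 -0.0051] [ 0.7512 -0.0237  0.0555]
253 62 1.3261311 [ 7.457e-01 -1.126e-01 -1.000e-04] [ 0.7316 -0.1096  0.0555]
230 196 1.3138592 [ 0.645  -0.0925  0.0027] [ 0.6357 -0.0905  0.0555]
106 173 1.2867097 [ 0.6591 -0.0031  0.0304] [ 0.6543 -0.0039  0.0555]
135 150 1.2753118 [ 0.6727 -0.0244  0.0433] [ 0.6702 -0.0246  0.0555]
180 112 1.2657346 [ 0.6967 -0.057   0.0554] [ 0.6967 -0.057   0.0555]
490 140 1.2700186 [ 0.6725 -0.2766  0.0511] [ 0.6716 -0.2758  0.0555]
200 300 1.3094028 [ 5.693e-01 -6.850e-02 -1.000e-04] [ 0.5628 -0.0674  0.0555]
```

```bash
cat >> h.py <<'E'
from scipy.spatial.transform import Rotation as Rn
def go(p,yaw=None,full=True):
    """shift cm / turn from present to TCP p, tool-y yaw (deg), tool down"""
    o=get_obs(); R=Rn.from_rotvec(o['tool_rot']); sh=R.inv().apply(np.array(p)-o['tool_pos'])*100
    y=R.as_matrix()[:,1]; cur=np.degrees(np.arctan2(y[1],y[0]))
    a=[0,0,0]
    if yaw is not None:
        q=np.radians(yaw); Y=np.array([np.cos(q),np.sin(q),0]); Z=np.array([0,0,-1.]); T=Rn.from_matrix(np.c_[np.cross(Y,Z),Y,Z]); a=(R.inv()*T).as_rotvec()
    print('t',round(o['t'],2),'cur',np.round(o['tool_pos'],4),'yaw',round(cur,2),'shift',sh.round(2),'turn',np.round(a,3))
E
python3 - <<'E'
from h import *
f=lambda x,y,z: W('top',270+x/3.75-.4,145+y/3.75-.4,z=z)
tp=f(326,360,.002); bt=f(484,530,.02); print('shim',tp.round(4),bt.round(4),np.linalg.norm(tp-bt),np.degrees(np.arctan2(*(tp-bt)[1::-1])))
g=tp+(bt-tp)*143/165; print('grip',g.round(4))
for p in[(131,38),(253,62),(230,196),(106,173)]: print(f(*p,.036).round(4))
# side view shim ends: tip mid, butt mid
print(W('side',305+.3*(747-600),265+.2*42,z=.002), W('side',305+.3*(667-600),265+.2*280,z=.02))
go([.43,-.235,.42],-47); print(np.round(calibration('wrist')['pose'],3).tolist())
E
```

```text
shim [ 0.5229 -0.1587  0.002 ] [ 0.3969 -0.2661  0.02  ] 0.16653544877541823 40.432378865341434
grip [ 0.4137 -0.2518  0.0176]
[ 0.7564 -0.0233  0.036 ]
[ 0.7365 -0.1107  0.036 ]
[ 0.6391 -0.0912  0.036 ]
[ 0.658  -0.0033  0.036 ]
[ 0.52321427 -0.16101027  0.002     ] [ 0.39898291 -0.27335735  0.02      ]
t 0.1 cur [0.1809 0.598  0.4036] yaw 73.17 shift [-47.97 -72.52  -1.52] turn [-1.000e-03  2.000e-03  2.097e+00]
[[0.29, -0.909, -0.298, 0.104], [0.957, 0.275, 0.092, 0.621], [-0.002, -0.312, 0.95, 0.373], [0.0, 0.0, 0.0, 1.0]]
```

```bash
python3 - <<'E'
from h import *
go([.414,-.252,.36],130.4)
E
```

```text
t 0.1 cur [0.1809 0.598  0.4036] yaw 73.17 shift [-46.93 -74.6    4.48] turn [-0.002 -0.001 -0.999]
```

Emit:
{"op": "arm_command", "data": {
  "plan": [
    [[0, 0, -6, 0, 0, 0], [0, 0, -6, 0, 0, 0], [-46.9, -74.7, -6, 0, 0, -1.0], [-46.9, -74.7, -6, 0, 0, -1.0], [-46.9, -74.7, -6, 0, 0, -1.0], [-46.9, -74.7, -6, 0, 0, -1.0], [-46.9, -74.7, -6, 0, 0, -1.0], [-46.9, -74.7, -6, 0, 0, -1.0], [-46.9, -74.7, -6, 0, 0, -1.0], [-46.9, -74.7, -6, 0, 0, -1.0], [-46.9, -74.7, -6, 0, 0, -1.0], [-46.9, -74.7, -6, 0, 0, -1.0]]
  ]
}}

```text
t: 1.1
tool_pos: [0.2858, 0.2143, 0.4646]
tool_rot: [1.092, -2.946, 0.0]
contact_force: [1.1, -0.4, -0.2]
opening: 0.0853
grip_force: 0.0
```

```bash
python3 - <<'E'
from h import *
go([.414,-.252,.36],130.4); print(get_obs()['q'])
E
```

```text
t 1.1 cur [0.2858 0.2143 0.4646] yaw 130.69 shift [ 20.68 -43.71  10.46] turn [-0.    -0.     0.005]
[ 4.34229014e-01 -6.79248917e-01  2.09295326e+00 -1.59982433e-04
  1.72796615e+00 -1.84674703e+00]
```

Emit:
{"op": "arm_command", "data": {
  "plan": [
    [[20.7, -43.7, 0, 0, 0, 0], [20.7, -43.7, 0, 0, 0, 0], [20.7, -43.7, 0, 0, 0, 0], [20.7, -43.7, 0, 0, 0, 0], [20.7, -43.7, 0, 0, 0, 0], [20.7, -43.7, 0, 0, 0, 0], [20.7, -43.7, 0, 0, 0, 0], [20.7, -43.7, 0, 0, 0, 0], [20.7, -43.7, 10.5, 0, 0, 0], [20.7, -43.7, 10.5, 0, 0, 0], [20.7, -43.7, 10.5, 0, 0, 0], [20.7, -43.7, 10.5, 0, 0, 0]]
  ]
}}

```text
t: 2.1
tool_pos: [0.4085, -0.2396, 0.3681]
tool_rot: [-1.085, 2.948, 0.0]
contact_force: [0.6, 0.5, 0.3]
opening: 0.0853
grip_force: 0.0
```

```bash
python3 - <<'E'
from h import *
go([.414,-.252,.36],130.4)
c=calibration('wrist'); im,d=get_image('wrist'); cv2.imwrite('pics/w1.png',im); np.save('w1.npy',d)
import pickle; pickle.dump(c,open('w1.pkl','wb')); print(get_obs()['dq'].round(3) if hasattr(get_obs()['dq'],'round') else get_obs()['dq'])
E
```

```text
t 2.1 cur [ 0.4085 -0.2396  0.3681] yaw 130.41 shift [ 0.38 -1.3   0.81] turn [-0.  0.  0.]
[ 0.065 -0.091  0.081  0.036  0.18   0.097]
```

View pics/w1.png

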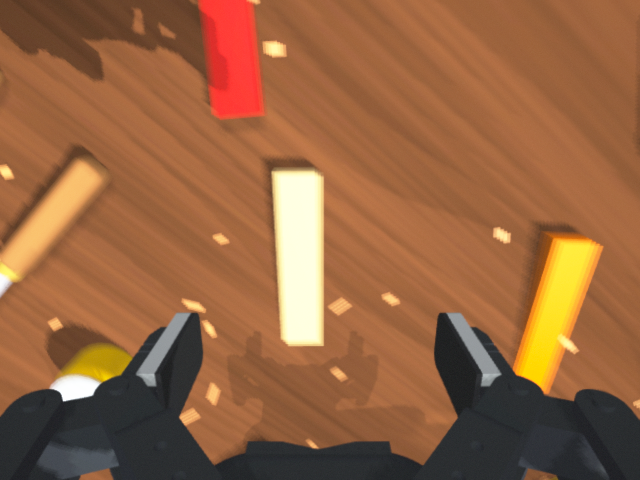

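The wrist view, upside down relative to the robot, shows the shim's butt at (273..323,170) at the top and its tip at (283..324,346). The fingers are at the bottom, open on both sides.

```bash
python3 - <<'E'
from h import *
import pickle; c=pickle.load(open('w1.pkl','rb')); d=np.load('w1.npy')
f=lambda u,v,z: W('wrist',u,v,z=z,cal=c)
b=(f(273,169,.02)+f(323,170,.02))/2; t=(f(283,346,.002)+f(324,346,.002))/2
print('butt',b.round(4),'tip',t.round(4),np.linalg.norm((t-b)[:2]),'w',np.linalg.norm(f(273,169,.02)-f(323,170,.02)),'yaw',np.degrees(np.arctan2(*(t-b)[1::-1])))
for v in(178,190,260,335,343): print(v,W('wrist',300,v,d[v,300],cal=c).round(4))
g=b+(t-b)*22/165; print('grip',g)
yw=np.degrees(np.arctan2(*(t-b)[1::-1]))+90
go([g[0],g[1],.176],yw)
E
```

```text
butt [ 0.3961 -0.2716  0.02  ] tip [ 0.5248 -0.1597  0.002 ] 0.17059779556635835 w 0.038867452733023534 yaw 40.98557109759841
178 [ 0.4003 -0.2661  0.0193]
190 [ 0.4079 -0.2599  0.0183]
260 [ 0.4561 -0.2204  0.0115]
335 [ 0.5175 -0.1701  0.0025]
343 [ 0.5246 -0.1643  0.0017]
grip [ 0.41324018 -0.25669391  0.0176    ]
t 2.15 cur [ 0.4085 -0.2429  0.3612] yaw 130.24 shift [ 0.45 -1.51 18.51] turn [ 0.008 -0.004 -0.013]
```

Emit:
{"op": "arm_command", "data": {
  "plan": [
    [[0.1, -0.2, 7, 0, 0, -0.01], [0.1, -0.2, 13, 0, 0, -0.01], [0.1, -0.2, 13, 0, 0, -0.01], [0.1, -0.2, 13, 0, 0, -0.01], [0.1, -0.2, 13, 0, 0, -0.01], [0.1, -0.2, 13, 0, 0, -0.01], [0.1, -0.2, 13, 0, 0, -0.01]]
  ]
}}

```text
t: 2.73
tool_pos: [0.4105, -0.2408, 0.2429]
tool_rot: [-1.101, 2.94, -0.008]
contact_force: [0.4, -0.8, 0.7]
opening: 0.0853
grip_force: 0.0
```

```bash
python3 - <<'E'
from h import *
go([.4135,-.2555,.178],130.8); print(get_obs()['contact_force'])
E
```

```text
t 2.73 cur [ 0.4105 -0.2408  0.2429] yaw 131.05 shift [ 0.74 -1.27  6.5 ] turn [-0.006  0.001  0.004]
[ 0.3559089  -0.75680713  0.73265943]
```

Emit:
{"op": "arm_command", "data": {
  "plan": [
    [[0.7, -1.3, 2, 0, 0, 0], [0.7, -1.3, 6.8, 0, 0, 0], [0.7, -1.3, 6.8, 0, 0, 0], [0.7, -1.3, 6.8, 0, 0, 0], [0.7, -1.3, 6.8, 0, 0, 0], [0.7, -1.3, 6.8, 0, 0, 0]]
  ]
}}

```text
t: 3.23
tool_pos: [0.4138, -0.2552, 0.1745]
tool_rot: [-1.101, 2.94, -0.007]
contact_force: [0.8, -0.1, -0.7]
opening: 0.0851
grip_force: 0.0
```

```bash
python3 - <<'E'
from h import *
go([.4135,-.2555,.174],130.8); print(get_obs()['contact_force'])
E
```

```text
t 3.23 cur [ 0.4138 -0.2552  0.1745] yaw 131.05 shift [ 0.04 -0.01  0.05] turn [-0.005  0.001  0.004]
[ 0.84947246 -0.06482835 -0.7372486 ]
```

Emit:
{"op": "arm_command", "data": {
  "plan": [
    [[0, 0, 0, 0, 0, 0], [0, 0, 0, 0, 0, 0], [0, 0, 0, 0, 0, 0], [0, 0, 0, 0, 0, 0], [0, 0, 0, 0, 0, 0], [0, 0, 0, 0, 0, 0], [0, 0, 0, 0, 0, 0], [0, 0, 0, 0, 0, 0], [0, 0, 0, 0, 0, 0], [0, 0, 0, 0, 0, 0]]
  ],
  "gripper": 1,
  "force": 60
}}

```text
t: 4.07
tool_pos: [0.4132, -0.255, 0.1729]
tool_rot: [-1.101, 2.941, -0.003]
contact_force: [0.4, -0.1, 5.8]
opening: 0.0332
grip_force: 63.5
```

```bash
python3 - <<'E'
from h import *
go([.489,-.0128,.23],77.9); print(get_obs()['contact_force'])
E
```

```text
t 4.07 cur [ 0.4132 -0.255   0.1729] yaw 131.03 shift [-21.62  13.28  -5.73] turn [-0.002  0.001  0.927]
[ 0.35573602 -0.14300773  5.77183321]
```

Emit:
{"op": "arm_command", "data": {
  "plan": [
    [[0, 0, -3, 0, 0, 0], [0, 0, -6, 0, 0, 0], [0, 0, -6, 0, 0, 0], [-5.4, 3.3, -6, 0, 0, 0.23], [-10.8, 6.6, -6, 0, 0, 0.46], [-16.2, 10, -6, 0, 0, 0.7], [-21.6, 13.3, -6, 0, 0, 0.927], [-21.6, 13.3, -6, 0, 0, 0.927], [-21.6, 13.3, -6, 0, 0, 0.927], [-21.6, 13.3, -6, 0, 0, 0.927], [-21.6, 13.3, -6, 0, 0, 0.927], [-21.6, 13.3, -6, 0, 0, 0.927]]
  ]
}}

```text
t: 5.07
tool_pos: [0.4882, -0.0101, 0.231]
tool_rot: [-0.332, -3.123, -0.0]
contact_force: [0.3, -1.0, -0.3]
opening: 0.0329
grip_force: 60.0
```

```bash
python3 - <<'E'
from h import *
go([.489,-.0128,.18],77.9); o=get_obs(); print(o['contact_force'],o['grip_force'],o['opening'])
im,d=get_image('top'); s,ds=get_image('side')
a=cv2.resize(im[160:280,265:375],(550,600),interpolation=cv2.INTER_CUBIC)
b=cv2.resize(s[170:300,310:430],(250,271),interpolation=cv2.INTER_CUBIC)
k=np.zeros((600,800,3),np.uint8);k[:,:550]=a;k[:271,550:]=b;cv2.imwrite('pics/c2.png',k); np.save('top2.npy',d)
E
```

```text
t 5.07 cur [ 0.4882 -0.0101  0.231 ] yaw 77.87 shift [-0.14 -0.25  5.1 ] turn [ 0.    -0.001 -0.001]
[ 0.31814667 -1.00508806 -0.30494171] 59.95457363729656 0.03286344843002317
```

View pics/c2.png

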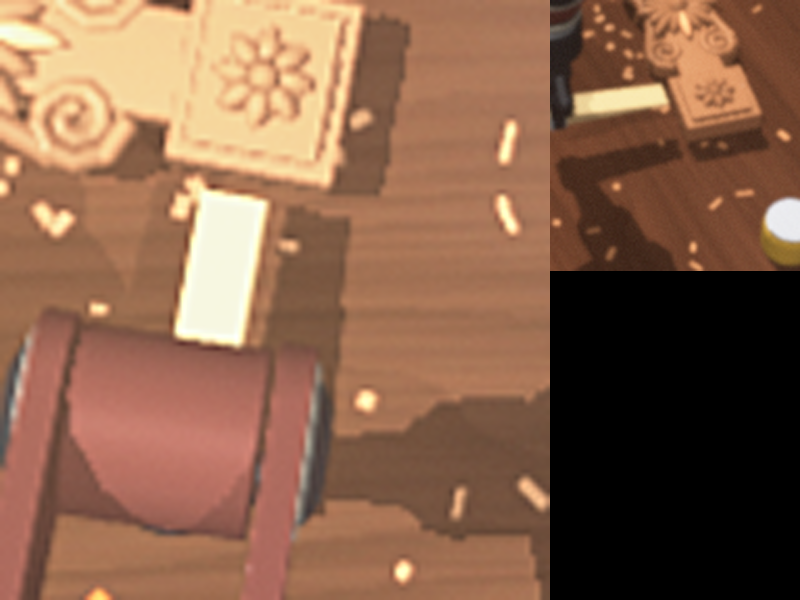

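The crop shows the held shim's tip mid at (234,195), square to the block, and the block's front edge from (168,158) to (330,187). I'll work out the lateral error next.

```bash
python3 - <<'E'
from h import *
f=lambda x,y,z: W('top',265+x/5-.4,160+y/5-.4,z=z)
t=f(234,195,.061); a,b=f(168,158,.037),f(330,187,.037); m=(a+b)/2
y=(a-b)/np.linalg.norm(a-b); x=np.array([y[1],-y[0],0]); print('tip',t,'front',a,b,m,'w',np.linalg.norm(a-b),'yaw',np.degrees(np.arctan2(x[1],x[0])))
print('tip in gap xy',(t-m)@x,(t-m)@y)
o=get_obs(); R=Rn.from_rotvec(o['tool_rot']).as_matrix(); print('tip from TCP', (t-o['tool_pos'])@-R[:,0],(t-o['tool_pos'])@R[:,1])
E
```

```text
tip [ 0.63142051 -0.03901409  0.061     ] front [ 0.65655141 -0.00414971  0.037     ] [ 0.63863383 -0.09028584  0.037     ] [ 0.64759262 -0.04721778  0.037     ] w 0.0879799503236013 yaw -11.75079319701227
tip in gap xy -0.01750390929868186 0.004738223776082545
tip from TCP 0.14625268358591553 0.002899527518837985
```

Emit:
{"op": "arm_command", "data": {
  "plan": [
    [[0, -0.5, 2, 0, 0, 0], [0, -0.5, 4, 0, 0, 0], [0, -0.5, 5, 0, 0, 0], [0, -0.5, 5.4, 0, 0, 0], [0, -0.5, 5.6, 0, 0, 0], [0, -0.5, 5.6, 0, 0, 0], [0, -0.5, 5.6, 0, 0, 0], [0, -0.5, 5.6, 0, 0, 0], [0, -0.5, 5.6, 0, 0, 0]]
  ]
}}

```text
t: 5.92
tool_pos: [0.4876, -0.0172, 0.1765]
tool_rot: [0.33, 3.122, -0.0]
contact_force: [0.4, -1.3, -0.4]
opening: 0.0327
grip_force: 59.9
```

Emit:
{"op": "arm_command", "data": {
  "plan": [
    [[0, 0, 0.1, 0, 0, 0], [0, 0, 0.15, 0, 0, 0], [0, 0, 0.2, 0, 0, 0], [0, 0, 0.2, 0, 0, 0], [0, 0, 0.2, 0, 0, 0], [0, 0, 0.2, 0, 0, 0]]
  ]
}}

```text
t: 6.42
tool_pos: [0.4871, -0.0171, 0.1735]
tool_rot: [-0.331, -3.124, -0.0]
contact_force: [1.1, 0.4, -1.1]
opening: 0.0326
grip_force: 59.9
```

Emit:
{"op": "arm_command", "data": {
  "plan": [
    [[0, 0, 0.05, 0, 0, 0], [0, 0, 0.1, 0, 0, 0], [0, 0, 0.1, 0, 0, 0], [0, 0, 0.1, 0, 0, 0], [0, 0, 0.1, 0, 0, 0]]
  ]
}}

```text
t: 6.83
tool_pos: [0.4872, -0.0172, 0.1729]
tool_rot: [-0.33, -3.124, 0.0]
contact_force: [-1.8, 0.5, 5.0]
opening: 0.0328
grip_force: 61.7
```

Emit:
{"op": "arm_command", "data": {
  "plan": [
    [[-0.5, 0, 0, 0, 0, 0], [-1, 0, 0, 0, 0, 0], [-1.5, 0, 0, 0, 0, 0], [-2, 0, 0, 0, 0, 0], [-2.5, 0, 0, 0, 0, 0], [-3, 0, 0, 0, 0, 0], [-3.5, 0, 0, 0, 0, 0], [-4, 0, 0, 0, 0, 0], [-4, 0, 0, 0, 0, 0], [-4, 0, 0, 0, 0, 0]]
  ]
}}

```text
t: 7.67
tool_pos: [0.5268, -0.0257, 0.1729]
tool_rot: [0.33, 3.122, -0.0]
contact_force: [1.6, 0.0, 2.0]
opening: 0.0328
grip_force: 60.9
```

```bash
cat >> h.py <<'E'
def st():
    o=get_obs(); R=Rn.from_rotvec(o['tool_rot']).as_matrix(); p=np.array(o['tool_pos']); f=np.array(o['contact_force'])
    m=np.array([.6476,-.0472]); x=-R[:2,0]; tip=p[:2]+x*.1462+R[:2,1]*.0029
    print('t',round(o['t'],2),'z',p[2].round(4),'push',(-f@-R[:,0]).round(2),'fy',(f@R[:,1]).round(2),'fz',f[2].round(2),'grip',round(o['grip_force'],1),'tau',(R.T@np.array(o['wrist_torque'])).round(2),'tip gap x,y',((tip-m)@x).round(4),((tip-m)@R[:2,1]).round(4),'yaw',np.degrees(np.arctan2(x[1],x[0])).round(2))
E
python3 -c "
from h import *
st()"
```

```text
t 7.67 z 0.1729 push -1.52 fy 0.36 fz 2.04 grip 60.9 tau [ 0.04 -0.21 -0.06] tip gap x,y 0.0236 -0.0013 yaw -12.08
```

Emit:
{"op": "arm_command", "data": {
  "plan": [
    [[-0.1, 0, 0, 0, 0, 0], [-0.2, 0, 0, 0, 0, 0], [-0.3, 0, 0, 0, 0, 0], [-0.4, 0, 0, 0, 0, 0], [-0.5, 0, 0, 0, 0, 0], [-0.6, 0, 0, 0, 0, 0], [-0.7, 0, 0, 0, 0, 0], [-0.8, 0, 0, 0, 0, 0]]
  ]
}}

```text
t: 8.33
tool_pos: [0.5332, -0.0269, 0.1728]
tool_rot: [-0.33, -3.119, -0.001]
contact_force: [-8.6, 2.6, 11.7]
opening: 0.0323
grip_force: 64.4
```

```bash
python3 -c "
from h import *
st()"
```

```text
t 8.33 z 0.1728 push 8.98 fy 0.74 fz 11.7 grip 64.4 tau [ 0.08  1.34 -0.02] tip gap x,y 0.03 -0.0011 yaw -12.06
```

Emit:
{"op": "arm_command", "data": {
  "plan": [
    [[-0.1, 0, 0, 0, 0, 0], [-0.2, 0, 0, 0, 0, 0], [-0.3, 0, 0, 0, 0, 0], [-0.4, 0, 0, 0, 0, 0], [-0.5, 0, 0, 0, 0, 0], [-0.6, 0, 0, 0, 0, 0]]
  ]
}}

```text
t: 8.83
tool_pos: [0.539, -0.0281, 0.1729]
tool_rot: [-0.33, -3.119, -0.001]
contact_force: [-8.0, 2.6, 11.8]
opening: 0.0326
grip_force: 64.4
```

```bash
python3 -c "
from h import *
st()"
```

```text
t 8.83 z 0.1729 push 8.4 fy 0.85 fz 11.83 grip 64.4 tau [ 0.05  1.25 -0.08] tip gap x,y 0.0361 -0.0011 yaw -12.06
```

Emit:
{"op": "arm_command", "data": {
  "plan": [
    [[-0.1, 0, -0.05, 0, 0, 0], [-0.2, 0, -0.05, 0, 0, 0], [-0.3, 0, -0.05, 0, 0, 0], [-0.4, 0, -0.05, 0, 0, 0]]
  ]
}}

```text
t: 9.17
tool_pos: [0.5434, -0.0291, 0.1729]
tool_rot: [-0.33, -3.122, -0.0]
contact_force: [-4.4, 0.8, 6.1]
opening: 0.0329
grip_force: 62.2
```

```bash
python3 -c "
from h import *
st()"
```

```text
t 9.17 z 0.1729 push 4.53 fy -0.17 fz 6.07 grip 62.2 tau [ 0.06  0.6  -0.04] tip gap x,y 0.0405 -0.0012 yaw -12.08
```

Emit:
{"op": "arm_command", "data": {
  "plan": [
    [[-0.1, 0, 0, 0, 0, 0], [-0.2, 0, 0, 0, 0, 0], [-0.3, 0, 0, 0, 0, 0], [-0.4, 0, 0, 0, 0, 0]]
  ]
}}

```text
t: 9.5
tool_pos: [0.5473, -0.03, 0.1729]
tool_rot: [-0.33, -3.122, -0.0]
contact_force: [-4.8, 1.2, 5.2]
opening: 0.0324
grip_force: 62.3
```

```bash
python3 -c "
from h import *
st()"
```

```text
t 9.5 z 0.1729 push 5.01 fy 0.2 fz 5.18 grip 62.3 tau [ 0.03  0.65 -0.02] tip gap x,y 0.0445 -0.0013 yaw -12.08
```

Emit:
{"op": "arm_command", "data": {
  "plan": [
    [[-0.1, 0, 0, 0, 0, 0], [-0.2, 0, 0, 0, 0, 0], [-0.3, 0, 0, 0, 0, 0], [-0.4, 0, 0, 0, 0, 0]]
  ]
}}

```text
t: 9.83
tool_pos: [0.5512, -0.0309, 0.1729]
tool_rot: [-0.33, -3.122, -0.0]
contact_force: [-4.1, 1.2, 5.8]
opening: 0.0323
grip_force: 62.3
```

```bash
python3 -c "
from h import *
st()"
```

```text
t 9.83 z 0.1729 push 4.32 fy 0.35 fz 5.79 grip 62.3 tau [0.04 0.68 0.  ] tip gap x,y 0.0486 -0.0013 yaw -12.07
```

Emit:
{"op": "arm_command", "data": {
  "plan": [
    [[-0.1, 0, 0, 0, 0, 0], [-0.2, 0, 0, 0, 0, 0], [-0.3, 0, 0, 0, 0, 0], [-0.4, 0, 0, 0, 0, 0]]
  ]
}}

```text
t: 10.17
tool_pos: [0.5551, -0.0317, 0.1729]
tool_rot: [-0.33, -3.122, -0.0]
contact_force: [-4.5, 1.0, 5.9]
opening: 0.0328
grip_force: 62.3
```

```bash
python3 -c "
from h import *
st()"
```

```text
t 10.17 z 0.1729 push 4.63 fy 0.06 fz 5.89 grip 62.3 tau [0.08 0.68 0.08] tip gap x,y 0.0525 -0.0013 yaw -12.07
```

Still sliding freely at about 4.6 N, so I'll continue.

Emit:
{"op": "arm_command", "data": {
  "plan": [
    [[-0.1, 0, 0, 0, 0, 0], [-0.2, 0, 0, 0, 0, 0], [-0.3, 0, 0, 0, 0, 0], [-0.4, 0, 0, 0, 0, 0]]
  ]
}}

```text
t: 10.5
tool_pos: [0.5591, -0.0325, 0.1729]
tool_rot: [-0.33, -3.122, -0.0]
contact_force: [-4.4, 0.7, 5.3]
opening: 0.0328
grip_force: 62.2
```

```bash
python3 -c "
from h import *
st()"
```

```text
t 10.5 z 0.1729 push 4.45 fy -0.21 fz 5.34 grip 62.2 tau [ 0.    0.67 -0.04] tip gap x,y 0.0566 -0.0013 yaw -12.07
```

Emit:
{"op": "arm_command", "data": {
  "plan": [
    [[-0.1, 0, 0, 0, 0, 0], [-0.2, 0, 0, 0, 0, 0], [-0.3, 0, 0, 0, 0, 0], [-0.4, 0, 0, 0, 0, 0]]
  ]
}}

```text
t: 10.83
tool_pos: [0.563, -0.0334, 0.1729]
tool_rot: [-0.33, -3.122, -0.0]
contact_force: [-4.6, 0.7, 6.0]
opening: 0.0327
grip_force: 62.2
```

```bash
python3 -c "
from h import *
st()"
```

```text
t 10.83 z 0.1729 push 4.67 fy -0.31 fz 6.04 grip 62.2 tau [-0.    0.63 -0.04] tip gap x,y 0.0606 -0.0013 yaw -12.07
```

Emit:
{"op": "arm_command", "data": {
  "plan": [
    [[-0.1, 0, 0, 0, 0, 0], [-0.2, 0, 0, 0, 0, 0], [-0.3, 0, 0, 0, 0, 0], [-0.4, 0, 0, 0, 0, 0]]
  ]
}}

```text
t: 11.17
tool_pos: [0.5669, -0.0342, 0.1729]
tool_rot: [-0.33, -3.122, -0.0]
contact_force: [-3.6, 0.5, 5.4]
opening: 0.0326
grip_force: 62.2
```

```bash
python3 -c "
from h import *
st()"
```

```text
t 11.17 z 0.1729 push 3.65 fy -0.24 fz 5.39 grip 62.2 tau [ 0.04  0.64 -0.01] tip gap x,y 0.0645 -0.0012 yaw -12.07
```

Emit:
{"op": "arm_command", "data": {
  "plan": [
    [[-0.1, 0, 0, 0, 0, 0], [-0.2, 0, 0, 0, 0, 0], [-0.3, 0, 0, 0, 0, 0], [-0.4, 0, 0, 0, 0, 0]]
  ]
}}

```text
t: 11.5
tool_pos: [0.5708, -0.035, 0.1729]
tool_rot: [-0.33, -3.122, -0.0]
contact_force: [-4.4, 1.5, 6.5]
opening: 0.0326
grip_force: 62.2
```

```bash
python3 -c "
from h import *
st()"
```

```text
t 11.5 z 0.1729 push 4.59 fy 0.55 fz 6.47 grip 62.2 tau [0.03 0.62 0.01] tip gap x,y 0.0686 -0.0013 yaw -12.08
```

Emit:
{"op": "arm_command", "data": {
  "plan": [
    [[-0.1, 0, 0, 0, 0, 0], [-0.2, 0, 0, 0, 0, 0], [-0.3, 0, 0, 0, 0, 0], [-0.4, 0, 0, 0, 0, 0]]
  ]
}}

```text
t: 11.83
tool_pos: [0.5747, -0.0359, 0.1729]
tool_rot: [-0.33, -3.122, -0.0]
contact_force: [-4.3, 1.1, 5.5]
opening: 0.0324
grip_force: 62.2
```

```bash
python3 -c "
from h import *
st()"
```

```text
t 11.83 z 0.1729 push 4.48 fy 0.15 fz 5.54 grip 62.2 tau [ 0.04  0.62 -0.01] tip gap x,y 0.0726 -0.0013 yaw -12.08
```

Emit:
{"op": "arm_command", "data": {
  "plan": [
    [[-0.1, 0, 0, 0, 0, 0], [-0.2, 0, 0, 0, 0, 0], [-0.3, 0, 0, 0, 0, 0], [-0.4, 0, 0, 0, 0, 0]]
  ]
}}

```text
t: 12.17
tool_pos: [0.5782, -0.0366, 0.1729]
tool_rot: [-0.33, -3.12, -0.001]
contact_force: [-8.6, 1.9, 10.1]
opening: 0.0327
grip_force: 63.6
```

```bash
python3 -c "
from h import *
st()"
```

```text
t 12.17 z 0.1729 push 8.86 fy 0.06 fz 10.08 grip 63.6 tau [ 0.05  1.26 -0.03] tip gap x,y 0.0761 -0.0012 yaw -12.07
```

Contact was felt between 73 and 76 mm. I'll go on carefully.

Emit:
{"op": "arm_command", "data": {
  "plan": [
    [[-0.1, 0, 0, 0, 0, 0], [-0.2, 0, 0, 0, 0, 0], [-0.3, 0, 0, 0, 0, 0], [-0.4, 0, 0, 0, 0, 0]]
  ]
}}

```text
t: 12.5
tool_pos: [0.5814, -0.0372, 0.1729]
tool_rot: [-0.329, -3.116, -0.001]
contact_force: [-13.7, 3.3, 13.3]
opening: 0.0327
grip_force: 65.7
```

```bash
python3 -c "
from h import *
st()"
```

```text
t 12.5 z 0.1729 push 14.15 fy 0.33 fz 13.33 grip 65.7 tau [ 0.08  2.04 -0.  ] tip gap x,y 0.0793 -0.0011 yaw -12.05
```

Emit:
{"op": "arm_command", "data": {
  "plan": [
    [[-0.1, 0, -0.05, 0, 0, 0], [-0.2, 0, -0.05, 0, 0, 0], [-0.3, 0, -0.05, 0, 0, 0], [-0.4, 0, -0.05, 0, 0, 0]]
  ]
}}

```text
t: 12.83
tool_pos: [0.5847, -0.0379, 0.1728]
tool_rot: [-0.329, -3.113, -0.001]
contact_force: [-16.6, 3.8, 14.4]
opening: 0.0327
grip_force: 66.2
```

```bash
python3 -c "
from h import *
st()"
```

```text
t 12.83 z 0.1728 push 17.14 fy 0.24 fz 14.4 grip 66.2 tau [0.17 2.31 0.04] tip gap x,y 0.0827 -0.0011 yaw -12.05
```

Emit:
{"op": "arm_command", "data": {
  "plan": [
    [[-0.1, 0, -0.05, 0, 0, 0], [-0.2, 0, -0.05, 0, 0, 0], [-0.3, 0, -0.05, 0, 0, 0], [-0.4, 0, -0.05, 0, 0, 0]]
  ]
}}

```text
t: 13.17
tool_pos: [0.5879, -0.0385, 0.1728]
tool_rot: [-0.328, -3.111, -0.002]
contact_force: [-18.8, 4.3, 15.6]
opening: 0.0324
grip_force: 66.8
```

```bash
python3 -c "
from h import *
st()"
```

```text
t 13.17 z 0.1728 push 19.5 fy 0.24 fz 15.57 grip 66.8 tau [0.12 2.66 0.  ] tip gap x,y 0.086 -0.001 yaw -12.04
```

Emit:
{"op": "arm_command", "data": {
  "plan": [
    [[-0.1, 0, 0, 0, 0, 0], [-0.1, 0, 0, 0, 0, 0], [-0.1, 0, 0, 0, 0, 0], [-0.1, 0, 0, 0, 0, 0], [-0.1, 0, 0, 0, 0, 0], [-0.1, 0, 0, 0, 0, 0], [-0.1, 0, 0, 0, 0, 0], [-0.1, 0, 0, 0, 0, 0]]
  ]
}}

```text
t: 13.83
tool_pos: [0.5888, -0.0387, 0.1729]
tool_rot: [-0.328, -3.11, -0.002]
contact_force: [-19.4, 4.3, 15.2]
opening: 0.0328
grip_force: 67.1
```

```bash
python3 - <<'E'
from h import *
st(); s,d=get_image('side'); cv2.imwrite('pics/s3.png',cv2.resize(s[120:320,260:500],(720,600),interpolation=cv2.INTER_CUBIC)); st()
E
```

```text
t 13.83 z 0.1729 push 20.08 fy 0.14 fz 15.21 grip 67.1 tau [ 0.12  2.66 -0.05] tip gap x,y 0.0869 -0.001 yaw -12.04
t 13.88 z 0.1729 push 18.6 fy -0.26 fz 15.92 grip 67.1 tau [ 0.13  2.63 -0.03] tip gap x,y 0.0869 -0.001 yaw -12.04
```

View pics/s3.png

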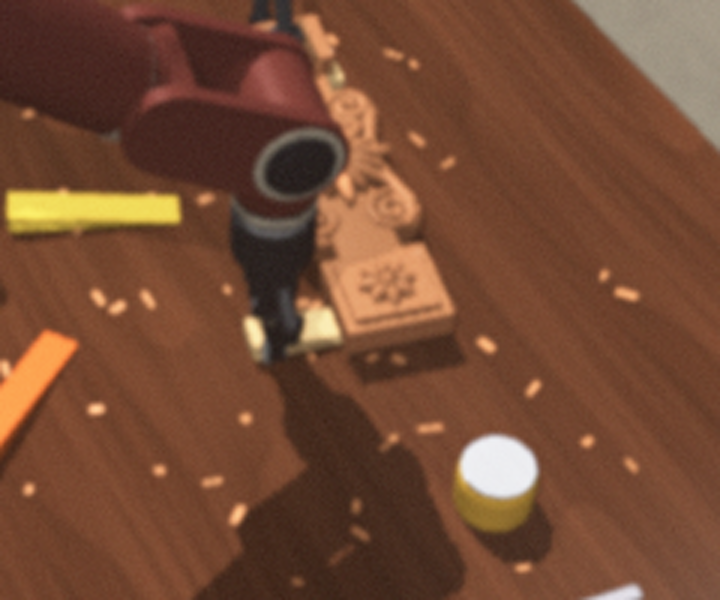

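The side view shows the gripped shim at (290,335), with its tip under the block's front edge at about (345,330). The tin at (497,480) looks undisturbed. The forces are steady, so I'm handing in.

```bash
python3 -c "
from station import *
print(finish_job())"
```

```text
the job is handed in; nothing more can be done
None
```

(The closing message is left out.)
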